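# Load a swing-out centrifuge rotor in balance

### The job

Load the centrifuge rotor for a balanced run: take the four conical tubes out of the rack and stand one in each of the four buckets, cap up and all the way down, with the two long tubes directly opposite each other and the two short tubes directly opposite each other. Keep the tubes upright on the way, and leave the one slim flat-bottomed tube in its place in the rack.

Things in the scene. Friction and masses are not known exactly. Their poses are not given: they have to be found in the camera images.
- long_tube_1: long conical centrifuge tube of milky plastic standing in the rack: 100 mm tall, body 30 mm diameter, tapering over its lowest 16 mm to a 9 mm flat tip; white ribbed flat-topped screw cap 34 mm diameter over the top 14 mm. Origin: centre of the tip; z runs up its axis to the cap. 65 g, give or take. There are two such long tubes.
- long_tube_2: long conical centrifuge tube of milky plastic standing in the rack: 100 mm tall, body 30 mm diameter, tapering over its lowest 16 mm to a 9 mm flat tip; white ribbed flat-topped screw cap 34 mm diameter over the top 14 mm. Origin: centre of the tip; z runs up its axis to the cap. 65 g, give or take. There are two such long tubes.
- short_tube_1: short conical centrifuge tube, like the long ones but 76 mm tall: body 30 mm diameter, tapering over its lowest 16 mm to a 9 mm flat tip; white ribbed screw cap 34 mm diameter over the top 14 mm, with a round 20 mm hollow in its top. Origin: centre of the tip; z runs up its axis to the cap. 45 g, give or take. There are two such short tubes.
- short_tube_2: short conical centrifuge tube, like the long ones but 76 mm tall: body 30 mm diameter, tapering over its lowest 16 mm to a 9 mm flat tip; white ribbed screw cap 34 mm diameter over the top 14 mm, with a round 20 mm hollow in its top. Origin: centre of the tip; z runs up its axis to the cap. 45 g, give or take. There are two such short tubes.
- odd_tube: flat-bottomed specimen tube, the only one of its kind in the rack: 62 mm tall, body 26 mm diameter, cap only 23 mm diameter, so lower and slimmer than the conical tubes. It stays in the rack. Origin: centre of its base; z up its axis.
- rack: dark grey tube rack, fixed: 58 mm wide (x), 296 mm long (y), one row of five places along its y axis at -116, -58, 0, 58 and 116 mm. Flat base 5 mm thick on which the tubes stand; top plate from 38 to 42 mm height with 36 mm holes. Origin: centre of its underside on the worktop; z up.
- bucket_a: one of four identical upright steel buckets at the ends of a cross on a fixed aluminium rotor, 172 mm across. Bore 37 mm, lip 47 mm outside. Origin: centre of the mouth, in the rim plane, 58 mm above the worktop; flat inner floor 46 mm lower. x points outward from the rotor's axis, z up. Rotor axis (knob 77 mm high): 62 mm off in -x; bucket_c is directly opposite (124 mm), the other two 88 mm off.
- bucket_b: one of four identical upright steel buckets at the ends of a cross on a fixed aluminium rotor, 172 mm across. Bore 37 mm, lip 47 mm outside. Origin: centre of the mouth, in the rim plane, 58 mm above the worktop; flat inner floor 46 mm lower. x points outward from the rotor's axis, z up. Rotor axis (knob 77 mm high): 62 mm off in -x; bucket_d is directly opposite (124 mm), the other two 88 mm off.
- bucket_c: one of four identical upright steel buckets at the ends of a cross on a fixed aluminium rotor, 172 mm across. Bore 37 mm, lip 47 mm outside. Origin: centre of the mouth, in the rim plane, 58 mm above the worktop; flat inner floor 46 mm lower. x points outward from the rotor's axis, z up. Rotor axis (knob 77 mm high): 62 mm off in -x; bucket_a is directly opposite (124 mm), the other two 88 mm off.
- bucket_d: one of four identical upright steel buckets at the ends of a cross on a fixed aluminium rotor, 172 mm across. Bore 37 mm, lip 47 mm outside. Origin: centre of the mouth, in the rim plane, 58 mm above the worktop; flat inner floor 46 mm lower. x points outward from the rotor's axis, z up. Rotor axis (knob 77 mm high): 62 mm off in -x; bucket_b is directly opposite (124 mm), the other two 88 mm off.
Not all that is in view belongs to the job. What is shaped like the long_tube_1 but black is not meant.

How it is judged (in metres and radians):
At the end, for the whole second after the job is handed in: One conical tube in each bucket, tip within 12 mm of the bucket's axis and at least 38 mm below the rim (floor at 46 mm), within 0.3 rad of upright, at rest; long opposite long, short opposite short; the flat-bottomed tube upright within 20 mm of where it stood ((((horizontal distance between long_tube_1 and bucket_a below 0.012 m and z of long_tube_1 in the frame of bucket_a below -0.038 m) and (horizontal distance between long_tube_2 and bucket_c below 0.012 m and z of long_tube_2 in the frame of bucket_c below -0.038 m)) or ((horizontal distance between long_tube_1 and bucket_c below 0.012 m and z of long_tube_1 in the frame of bucket_c below -0.038 m) and (horizontal distance between long_tube_2 and bucket_a below 0.012 m and z of long_tube_2 in the frame of bucket_a below -0.038 m)) or ((horizontal distance between long_tube_1 and bucket_b below 0.012 m and z of long_tube_1 in the frame of bucket_b below -0.038 m) and (horizontal distance between long_tube_2 and bucket_d below 0.012 m and z of long_tube_2 in the frame of bucket_d below -0.038 m)) or ((horizontal distance between long_tube_1 and bucket_d below 0.012 m and z of long_tube_1 in the frame of bucket_d below -0.038 m) and (horizontal distance between long_tube_2 and bucket_b below 0.012 m and z of long_tube_2 in the frame of bucket_b below -0.038 m))) and (((horizontal distance between short_tube_1 and bucket_a below 0.012 m and z of short_tube_1 in the frame of bucket_a below -0.038 m) and (horizontal distance between short_tube_2 and bucket_c below 0.012 m and z of short_tube_2 in the frame of bucket_c below -0.038 m)) or ((horizontal distance between short_tube_1 and bucket_c below 0.012 m and z of short_tube_1 in the frame of bucket_c below -0.038 m) and (horizontal distance between short_tube_2 and bucket_a below 0.012 m and z of short_tube_2 in the frame of bucket_a below -0.038 m)) or ((horizontal distance between short_tube_1 and bucket_b below 0.012 m and z of short_tube_1 in the frame of bucket_b below -0.038 m) and (horizontal distance between short_tube_2 and bucket_d below 0.012 m and z of short_tube_2 in the frame of bucket_d below -0.038 m)) or ((horizontal distance between short_tube_1 and bucket_d below 0.012 m and z of short_tube_1 in the frame of bucket_d below -0.038 m) and (horizontal distance between short_tube_2 and bucket_b below 0.012 m and z of short_tube_2 in the frame of bucket_b below -0.038 m))) and angle between each of long_tube_1, long_tube_2, short_tube_1, short_tube_2, odd_tube's own z axis and vertical below 0.3 rad and linear speed of each of long_tube_1, long_tube_2, short_tube_1, short_tube_2 below 0.02 m/s and distance of odd_tube from where it was at the start of the episode below 0.02 m); the robot touches nothing.
It fails at once if a conical tube is tipped more than 0.7 rad from upright (angle between any of long_tube_1, long_tube_2, short_tube_1, short_tube_2's own z axis and vertical above 0.7 rad).
It also fails if it takes over 88 s, if anything falls off the work surface, if the arm or the gripper's body presses on something with over 40 N, if the wrist force passes 120 N, or if a joint passes its speed limit or range.

### The arm

A 6-joint arm with a two-finger parallel gripper is mounted at the origin on a cart in front of the work surface, level with it; the furniture and walls round the work are solid. World frame = base frame: x ahead of the robot, y to its left, z up, the work surface at z = 0. Lengths are in mm, angles in rad, forces in N, time in s.
With the tool pointing down it reaches from about 275 to 1000 mm from the base axis. Payload 8.4 kg.
Tool frame: the origin (TCP) lies at the centre of the arm's flange, where the gripper is bolted on; the fingertips stand 173 mm ahead of it and the grasp point (between the pads) lies 155 mm ahead of it (tcp_to_tips is the distance from the TCP to the fingertips, in mm); z points along the fingers, x is the direction in which the jaws open and shut, and the axes are right-handed (so a half turn about z gives the same grasp; the last joint's range is limited). The gripper opens to 85 mm and grips with 20 to 120 N. Pads are 22 mm wide; open, the fingers measure 114 mm over their backs; the gripper's body (76 mm by 85 mm) begins 54 mm behind the grasp point. The pads swing forward as they close: fully open they stand 13 mm farther back than shut.
Start: joints at [1.12, 0.353, 1.633, -0, 1.155, -0.002], TCP at [271.177, 563.109, 404.681] pointing down, gripper open.
Joint ranges: [-2.63, 2.63], [-0.92, 2.1], [0.06, 2.66], [-1.3, 4.44], [0, 2.69], [-3.02, 3.02]. Speed limits (rad/s): [2.22, 2.22, 2.79, 3.14, 3.14, 3.14].

### API

Orientations are given as [roll, pitch, yaw] about the fixed x, y, z axes, in that order (R = Rz(yaw) Ry(pitch) Rx(roll)).
In Python, from rig import sense, grab_frame, camera_info, sign_off, tcp_to_tips gives the robot as it stands.
- The arm moves only by the shell command python3 -m creep 'ROWS' [FORCE]. ROWS is text: rows parted by semicolons, each of 5 numbers parted by spaces: the opening in per cent of the stroke, from 0 (shut) to 100 (fully open), then the shift along the tool's x, y, z in cm, then the turn about the tool's z in degrees. In form: fingers tx ty tz roll; .... A call has 1 to 20 rows; each row is the pose to reach, as a shift and turn from the pose measured when the call began, along the tool's axes at that moment; what a row does not reach only later rows make up. A row lasts 1/10 s, in which the tool goes at most 50 mm and 8.59 degrees, less where a joint would pass 70% of its speed; a pose out of reach is approached as far as the arm can. A call with a gripper value outside its range is refused whole. The fingers move at their own pace and stop on an object; FORCE is the grip in N (left out, the last holds). Time passes only in rows, so rows that repeat a pose let the fingers close. It gives the time, the measured TCP pose, the force and the opening at its end, in the units of the state.
- sense(): the state, without advancing time (a new reading comes with each control period).
- grab_frame(name): name is "side" or "top"; returns (picture, depth): 420x560x3 uint8, blue, green, red; 420x560 float32, mm along the optical axis (not along the pixel's ray), 0 where there is no reading.
- camera_info(name): a dict with "vertical_fov" (degrees; the focal length in pixels is half the picture's height over the tangent of half this angle, whatever the lens; pixels are square), "cx", "cy" (the principal point, pixels), "world_to_cam" (4x4, takes a point from world to camera coordinates). Camera axes: x right, y down, z forward; pixel columns grow to the right and rows downward; lengths in mm; the calibration is good to about 2 mm. A picture is of the moment at which its call begins. camera_info takes no time and is no camera call.
- sign_off(): hands the job in, once; it reports no verdict.
The state is a dict: "clock": time; "qpos": joint angles; "qvel": joint speeds; "joint_efforts": joint torques, N m; "eef_pos": TCP position; "tcp_rot": TCP orientation; "contact_force": force on the tool from outside, world axes, zero at the start; "wrist_torque": the same for the moment, N m; "opening": opening from 0.0 (shut) to 1.0 (fully open).
Only numpy, scipy, OpenCV 4.12 (cv2) and the standard library are available. Lean on these libraries where they do the work, as an engineer would, in place of code of your own. Each camera call takes 0.05 s, during which the arm holds its last target.

## Working session

There is one attempt and no reset: what is moved stays moved. The work goes in short steps, Python scripts to look and compute and a shell command to move; the robot and the scene stay as the last step left them, time stands still between calls to the robot, and variables do not carry over. Pictures are saved under pics/ and viewed, and the job is handed in when it is done.

```bash
mkdir -p pics; ls; cat > h.py <<'E'
import numpy as np, cv2, math
from rig import *
def K(n):
    c=camera_info(n); f=210/math.tan(math.radians(c["vertical_fov"])/2)
    return c,f
def world(n,u,v,d):
    c,f=K(n); p=np.array([(u-c["cx"])/f*d,(v-c["cy"])/f*d,d,1]); return (np.linalg.inv(np.array(c["world_to_cam"]))@p)[:3]
def cloud(n,D):
    c,f=K(n); v,u=np.mgrid[0:420,0:560]; 
    P=np.stack([(u-c["cx"])/f*D,(v-c["cy"])/f*D,D,np.ones_like(D)],-1); return (P@np.linalg.inv(np.array(c["world_to_cam"])).T)[...,:3]
def plane(n,u,v,z):
    c,f=K(n); T=np.linalg.inv(np.array(c["world_to_cam"])); o=T[:3,3]; r=T[:3,:3]@np.array([(u-c["cx"])/f,(v-c["cy"])/f,1]); return o+r*(z-o[2])/r[2]
E
python3 - <<'E'
from h import *
for n in("side","top"):
    p,d=grab_frame(n); cv2.imwrite(f"pics/{n}0.png",p); np.save(f"{n}0.npy",d); print(camera_info(n)); print((d>0).mean())
print(sense(), tcp_to_tips)
E
```

```text
pics
{'vertical_fov': 49.60582085421655, 'cx': 281.08538053085107, 'cy': 217.79262025224705, 'world_to_cam': array([[-9.89435978e-01,  1.43463123e-01,  2.08513268e-02,
         4.30434247e+02],
       [ 6.59617417e-02,  5.73594111e-01, -8.16479543e-01,
        -1.88410953e+01],
       [-1.29094903e-01, -8.06478846e-01, -5.76997727e-01,
         1.45827696e+03],
       [ 0.00000000e+00,  0.00000000e+00,  0.00000000e+00,
         1.00000000e+00]])}
0.9960799319727891
{'vertical_fov': 48.05904481237795, 'cx': 283.88662306208204, 'cy': 211.33209084400212, 'world_to_cam': array([[ 9.32845239e-03, -9.99925649e-01,  7.85339342e-03,
         5.27209055e+01],
       [-9.96961428e-01, -9.90762970e-03, -7.72641608e-02,
         4.57135172e+02],
       [ 7.73362247e-02, -7.10877527e-03, -9.96979726e-01,
         1.21997270e+03],
       [ 0.00000000e+00,  0.00000000e+00,  0.00000000e+00,
         1.00000000e+00]])}
0.9959353741496598
{'clock': 0.1, 'qpos': array([ 1.11958319e+00,  3.53590373e-01,  1.63404404e+00, -2.16807278e-05,
        1.15519982e+00, -2.39197122e-03]), 'qvel': array([-8.89969323e-04, -1.94524508e-03, -3.17326610e-03,  4.71337886e-04,
       -9.18519061e-05, -6.53607536e-04]), 'joint_efforts': array([-1.45939766e-04, -6.06364346e+01, -3.42813027e+01, -8.99978750e-05,
        4.05344297e-03, -1.45201142e-05]), 'eef_pos': array([271.09963362, 562.91714497, 404.03617647]), 'tcp_rot': array([3.14157580e+00, 1.24162121e-03, 1.12198391e+00]), 'contact_force': array([ 0.17416749, -0.2061575 ,  0.22661087]), 'wrist_torque': array([-0.03263969, -0.0461964 , -0.04006737]), 'opening': 1.0007113429331094} 173.4
```

View pics/side0.png

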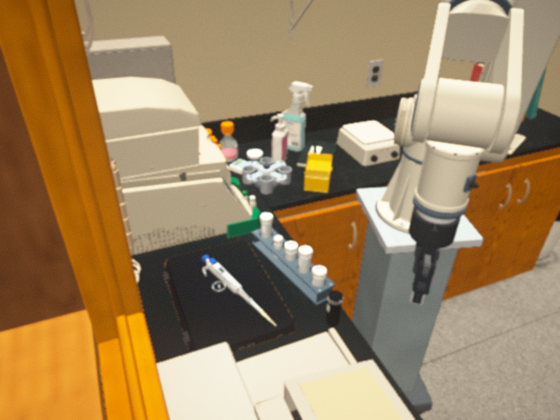

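View pics/top0.png

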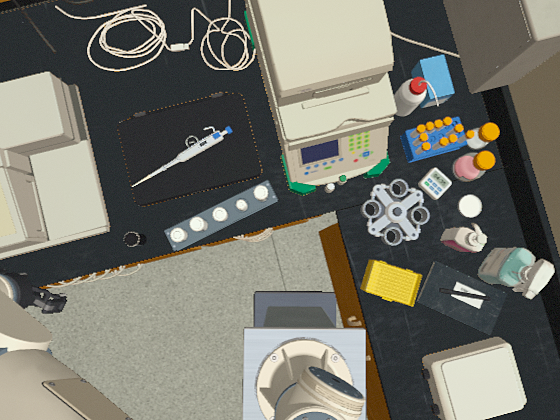

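```bash
python3 - <<'E'
from h import *
p=cv2.imread("pics/top0.png"); 
cv2.imwrite("pics/t_rack.png",cv2.resize(p[170:260,110:290],None,fx=4.4,fy=4.4,interpolation=2))
cv2.imwrite("pics/t_rot.png",cv2.resize(p[165:260,345:445],None,fx=6,fy=6,interpolation=2))
d=np.load("top0.npy"); C=cloud("top",d)
for u,v in [(177,234),(197,224),(220,214),(241,205),(261,192),(262,186),(132,239),(396,212),(399,188),(370,210),(393,236),(421,213),(400,150),(350,200),(340,300),(303,190),(325,180)]:
    print(u,v,C[v,u].round(0))
E
```

```text
177 234 [393. 323.  74.]
197 224 [417. 268. 107.]
220 214 [444. 218.  72.]
241 205 [468. 166.  66.]
261 192 [496. 114. 109.]
262 186 [512. 112. 101.]
132 239 [379. 427. 100.]
396 212 [ 453. -223.   78.]
399 188 [ 522. -248.   11.]
370 210 [ 463. -171.   10.]
393 236 [ 395. -232.    8.]
421 213 [ 456. -304.   18.]
400 150 [ 627. -255.   -1.]
350 200 [ 490. -119.    1.]
340 300 [ 162. -167. -588.]
303 190 [510.   8.  43.]
325 180 [538. -49.  34.]
```

View pics/t_rack.png

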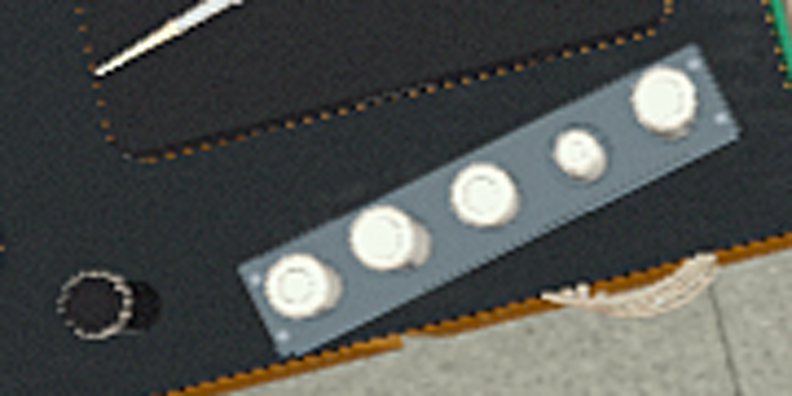

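View pics/t_rot.png

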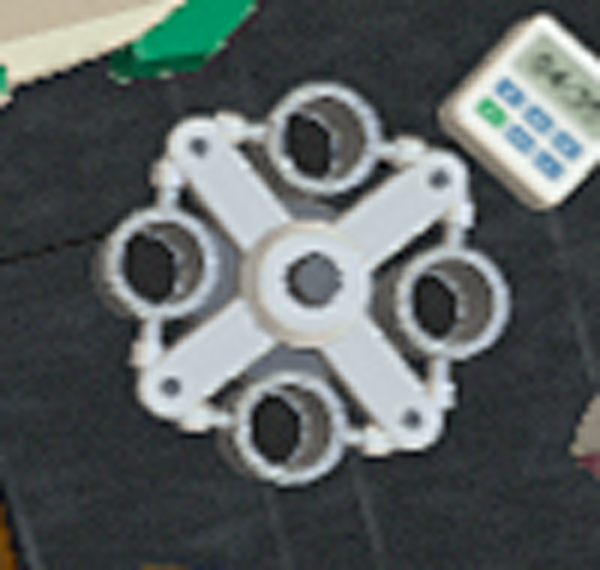

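```bash
python3 - <<'E'
from h import *
from scipy.optimize import least_squares
C=cloud("top",np.load("top0.npy")); S=cloud("side",np.load("side0.npy"))
def fit(P,r):
    o=least_squares(lambda q:np.hypot(P[:,0]-q[0],P[:,1]-q[1]).clip(0,99)-r,P[:,:2].mean(0)); return o.x
def disc(P):  # cap top: min enclosing
    (c,r)=cv2.minEnclosingCircle(P[:,:2].astype(np.float32)); return np.array(c),r
caps={}
for n,c,z in [("s1",(393,323),81),("l1",(417,268),105),("s2",(444,218),81),("odd",(468,166),67),("l2",(496,114),105)]:
    for nm,A in(("top",C),("side",S)):
        P=A.reshape(-1,3); m=(np.hypot(P[:,0]-c[0],P[:,1]-c[1])<30)&(P[:,2]>z-6)&(P[:,2]<z+7)
        if m.sum()<5: print(n,nm,"few");continue
        Q=P[m]; print(n,nm,m.sum(),Q.mean(0).round(1),"enc",*[np.round(x,1) for x in disc(Q)],Q[:,2].max().round())
P=C.reshape(-1,3); m=(P[:,2]>34)&(P[:,2]<48)&(P[:,0]>340)&(P[:,0]<560)&(P[:,1]>60)&(P[:,1]<370)
print("rack",cv2.minAreaRect(P[m][:,:2].astype(np.float32)), m.sum(),P[m][:,2].mean())
m=(P[:,2]>48)&(P[:,2]<68)&(np.hypot(P[:,0]-453,P[:,1]+223)<100)
Q=P[m]; 
import collections
def res(q):
    x,y,t=q; cs=np.array([[x+62*np.cos(t+k*np.pi/2),y+62*np.sin(t+k*np.pi/2)] for k in range(4)])
    d=np.linalg.norm(Q[:,None,:2]-cs[None],axis=2).min(1); e=d-21; return e
best=min((least_squares(res,[453,-223,t],loss="soft_l1",f_scale=2) for t in np.linspace(0,1.5,8)),key=lambda o:o.cost)
print("rotor",best.x,np.abs(res(best.x)).mean(),len(Q),Q[:,2].mean())
x,y,t=best.x
for k in range(4): print((x+62*np.cos(t+k*np.pi/2)).round(1),(y+62*np.sin(t+k*np.pi/2)).round(1))
# image check
for z,pts in((58,[(322,138),(160,263),(453,302),(291,428)]),):
    L=[plane("top",345+(a+.5)/6-.5,165+(b+.5)/6-.5,z)[:2] for a,b in pts]; print(np.round(L,1),np.mean(L,0))
for n,a,b,z in(("s1",295,286,81),("l1",381,238,105),("s2",484,194,81),("odd",578,153,67),("l2",664,98,105)):
    print(n,plane("top",110+(a+.5)/4.4-.5,170+(b+.5)/4.4-.5,z).round(1))
for a,b in((238,268),(695,44),(741,132),(287,357)): print("rc",plane("top",110+(a+.5)/4.4-.5,170+(b+.5)/4.4-.5,42).round(1))
E
```

```text
s1 top 138 [390.8 323.1  79.9] enc [391.1 323.1] 17.4 86.0
s1 side 124 [389.9 324.7  80.6] enc [388.9 322.9] 18.7 87.0
l1 top 156 [417.4 271.1 104.5] enc [417.1 271.8] 17.9 110.0
l1 side 119 [416.2 274.  105.2] enc [415.9 273.4] 17.6 110.0
s2 top 133 [444.2 220.1  79.7] enc [444.2 220.5] 17.3 86.0
s2 side 107 [442.4 221.4  80.5] enc [442.3 219.7] 18.8 87.0
odd top 69 [470.2 168.4  66.8] enc [470.5 168.5] 11.3 73.0
odd side 52 [468.8 170.6  67.1] enc [469.6 169.2] 12.4 71.0
l2 top 151 [496.4 116.8 104.5] enc [496.6 117.1] 17.5 110.0
l2 side 92 [495.5 119.6 105.2] enc [495.1 117.9] 17.7 109.0
rack ((505.9232177734375, 252.72421264648438), (198.3041534423828, 296.1363525390625), 27.09648323059082) 2058 41.14349695817327
rotor [ 455.81728918 -227.70030152    0.62284166] 12.126814598035663 1934 55.46110902931673
506.2 -191.5
419.6 -177.3
405.5 -263.9
492.0 -278.1
[[ 517.2 -234.3]
 [ 463.1 -164.9]
 [ 447.8 -289.3]
 [ 393.7 -220. ]] [ 455.45485821 -227.14160323]
s1 [391.2 322.7  81. ]
l1 [417.5 270.7 105. ]
s2 [444.2 217.4  81. ]
odd [469.3 165.9  67. ]
l2 [497.  115.4 105. ]
rc [402.3 364.7  42. ]
rc [536.6 100.3  42. ]
rc [484.9  72.7  42. ]
rc [351.  334.8  42. ]
```

```bash
python3 - <<'E'
from h import *
C=cloud("top",np.load("top0.npy")); S=cloud("side",np.load("side0.npy"))
P=np.vstack([C.reshape(-1,3),S.reshape(-1,3)])
for y0 in range(-140,110,20):
  s=""
  for lo,hi in((30,80),(80,150),(150,250),(250,450)):
    m=(P[:,1]>=y0)&(P[:,1]<y0+20)&(P[:,2]>lo)&(P[:,2]<hi)&(P[:,0]>300)&(P[:,0]<900); s+=f"  {lo}-{hi}: {np.sort(P[m,0])[2] if m.sum()>5 else -1:.0f}"
  print(y0,s)
E
cat > mv.py <<'E'
import sys
from h import *
from scipy.spatial.transform import Rotation as R
# usage: mv.py x y ztcp yawdeg -> shift cm in tool axes, roll deg
x,y,z,w=map(float,sys.argv[1:5]); s=sense(); Rt=R.from_euler('xyz',s["tcp_rot"]); p=np.array(s["eef_pos"])
d=Rt.inv().apply(np.array([x,y,z])-p)/10; yaw=math.degrees(s["tcp_rot"][2]); 
print("now",p.round(1),"yaw",round(yaw,1),"tilt",round(math.degrees(math.acos(-Rt.as_matrix()[2,2])),2),"t",s["clock"],"op",round(s["opening"],2),"F",np.round(s["contact_force"],1),"q",np.round(s["qpos"],2)); print("shift cm",d.round(2),"roll",round(-((w-yaw+180)%360-180),1))
E
python3 mv.py 390.8 322.9 370 27.1
```

```text
-140   30-80: 550  80-150: 595  150-250: 633  250-450: 662
-120   30-80: 540  80-150: 591  150-250: 627  250-450: 647
-100   30-80: 531  80-150: 585  150-250: 622  250-450: 658
-80   30-80: 509  80-150: 580  150-250: 617  250-450: 643
-60   30-80: 509  80-150: 574  150-250: 611  250-450: 643
-40   30-80: 516  80-150: 569  150-250: 606  250-450: 629
-20   30-80: 507  80-150: 564  150-250: 601  250-450: 626
0   30-80: 501  80-150: 559  150-250: 595  250-450: 630
20   30-80: 506  80-150: 553  150-250: 590  250-450: 619
40   30-80: 513  80-150: 551  150-250: 586  250-450: 615
60   30-80: 488  80-150: 593  150-250: 599  250-450: 624
80   30-80: 474  80-150: 497  150-250: 664  250-450: 666
100   30-80: 465  80-150: 480  150-250: 740  250-450: 743
now [271.1 562.9 404. ] yaw 64.3 tilt 0.07 t 0.1 op 1.0 F [ 0.2 -0.2  0.2] q [ 1.12  0.35  1.63 -0.    1.16 -0.  ]
shift cm [-16.43  21.2    3.42] roll 37.2
```

```bash
python3 -m creep '100 -3 4 0.6 6; 100 -6 8 1.2 14; 100 -10 13 2 22; 100 -14 18 3 30; 100 -16.4 21.2 3.4 37.2; 100 -16.4 21.2 3.4 37.2; 100 -16.4 21.2 3.4 37.2; 100 -16.4 21.2 3.4 37.2' 40; python3 mv.py 390.8 322.9 229 27.1
```

```text
clock: 0.9
eef_pos: [391.0, 323.1, 370.2]
tcp_rot: [3.141, 0.001, 0.472]
contact_force: [0.2, 0.9, -0.1]
opening: 1.0
now [391.  323.1 370.2] yaw 27.0 tilt 0.07 t 0.9 op 1.0 F [ 0.2  0.9 -0.1] q [ 0.69  0.21  1.92 -0.    1.02  0.22]
shift cm [-1.000e-02 -0.000e+00  1.412e+01] roll -0.1
```

```bash
python3 -m creep '100 0 0 3 0; 100 0 0 6 0; 100 0 0 9 0; 100 0 0 11 0; 100 0 0 13 0; 100 0 0 14.2 0; 100 0 0 14.4 0; 100 0 0 14.4 0; 60 0 0 14.4 0; 40 0 0 14.4 0; 20 0 0 14.4 0; 20 0 0 14.4 0; 20 0 0 14.4 0; 20 0 0 14.4 0; 20 0 0 14.4 0; 20 0 0 14.4 0' 40; python3 - <<'E'
from h import *
p,d=grab_frame("side"); cv2.imwrite("pics/s1.png",cv2.resize(p[190:310,220:380],None,fx=5,fy=5,interpolation=2))
E
```

```text
clock: 2.5
eef_pos: [391.1, 323.1, 226.8]
tcp_rot: [3.141, 0.0, 0.471]
contact_force: [-0.9, -0.4, 5.8]
opening: 0.382
```

View pics/s1.png

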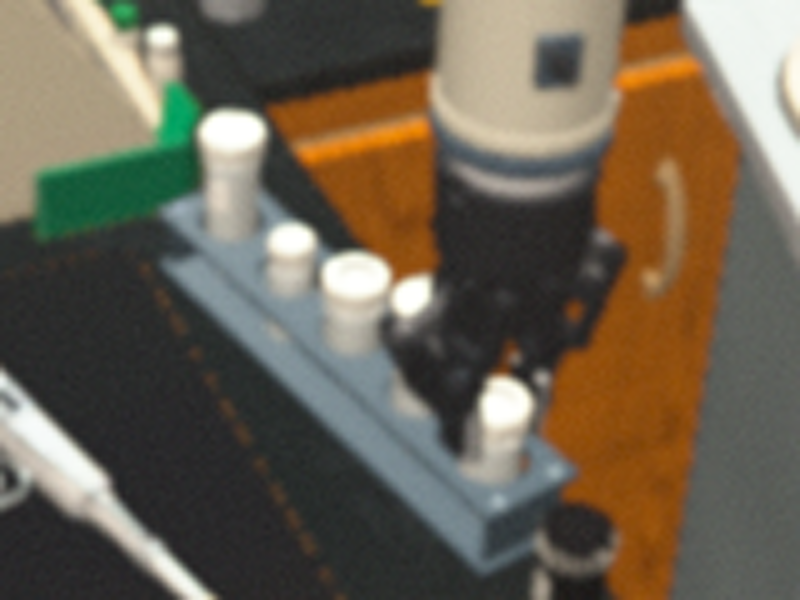

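The side view shows the fingers closed on the near short tube's cap (crop ~505,410), tips above the rack plate. Lifting.

```bash
python3 -m creep '20 0 0 -1 0; 20 0 0 -2.5 0; 20 0 0 -5 0; 20 0 0 -8 0; 20 0 0 -11 0; 20 0 0 -14 0; 20 0 0 -15 0; 20 0 0 -15 0' 40; python3 mv.py 462.9 -165.6 377 -6.9
python3 mv.py 400 60 377 10
```

```text
clock: 3.35
eef_pos: [391.4, 323.3, 378.5]
tcp_rot: [-3.141, -0.003, 0.471]
contact_force: [-0.4, -0.3, -0.2]
opening: 0.384
now [391.4 323.3 378.5] yaw 27.0 tilt 0.17 t 3.35 op 0.38 F [-0.4 -0.3 -0.2] q [ 0.69  0.2   1.91 -0.    1.03  0.22]
shift cm [-15.83  46.8    0.08] roll 33.9
now [391.4 323.3 378.5] yaw 27.0 tilt 0.17 t 3.35 op 0.38 F [-0.4 -0.3 -0.2] q [ 0.69  0.2   1.91 -0.    1.03  0.22]
shift cm [-11.19  23.84   0.1 ] roll 17.0
```

```bash
python3 -m creep '20 -0.7 1.5 0 1; 20 -2 4.5 0 3; 20 -3.5 8 0 5; 20 -5.5 12 0 8; 20 -7.5 16 0 11; 20 -9.5 20 0 14; 20 -11.2 24 0 17; 20 -12.2 28 0 20; 20 -13 32 0 23; 20 -13.9 36 0 26; 20 -14.7 40 0 29; 20 -15.3 44 0 32; 20 -15.7 46 0 33.5; 20 -15.8 46.8 0 33.9; 20 -15.8 46.8 0 33.9; 20 -15.8 46.8 0 33.9; 20 -15.8 46.8 0 33.9' 40;  python3 mv.py 462.9 -165.6 235 -6.9; python3 - <<'E'
from h import *
for n in ("top","side"):
  p,d=grab_frame(n); np.save(n+"1.npy",d); a=p[165:265,335:455] if n=="top" else p[100:210,180:340]; cv2.imwrite(f"pics/{n}1.png",cv2.resize(a,None,fx=5,fy=5,interpolation=2))
E
```

```text
clock: 5.05
eef_pos: [462.6, -164.4, 377.4]
tcp_rot: [-3.139, -0.001, -0.119]
contact_force: [-0.2, 1.2, -0.2]
opening: 0.38
now [ 462.6 -164.4  377.4] yaw -6.8 tilt 0.16 t 5.05 op 0.38 F [-0.2  1.2 -0.2] q [-0.35  0.17  1.94  0.    1.02 -0.23]
shift cm [ 0.02  0.15 14.24] roll 0.1
```

View pics/top1.png

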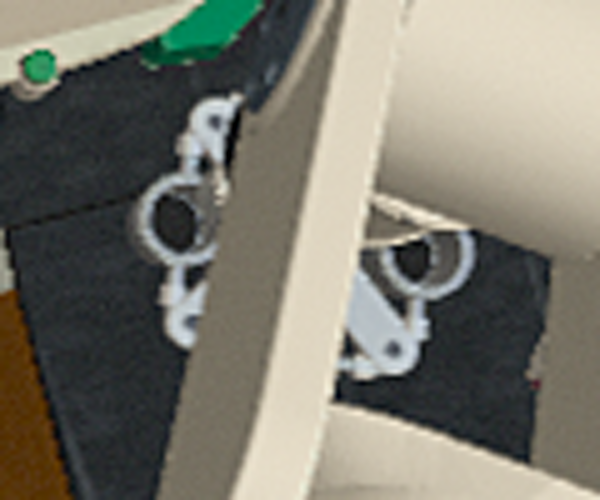

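View pics/side1.png

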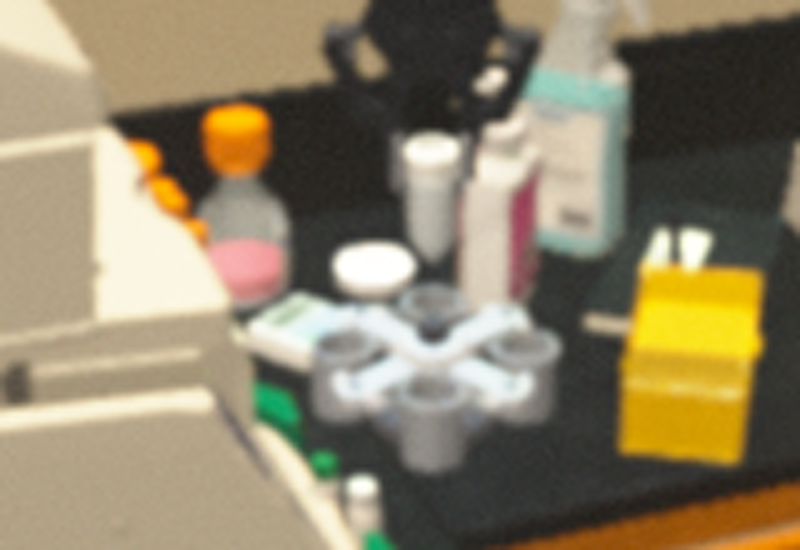

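```bash
python3 - <<'E'
from h import *
for n,a,b in(("W",431,388),("E",433,304),("N",347,346),("S",525,346)): print(n,plane("side",180+(a+.5)/5-.5,100+(b+.5)/5-.5,58).round(1))
S=cloud("side",np.load("side1.npy"))
c,f=K("side")
for z in (150,226,233):
  q=np.array(c["world_to_cam"])@np.array([462.6,-164.4,z,1]); print(z,q[0]/q[2]*f+c["cx"],q[1]/q[2]*f+c["cy"], ((q[0]/q[2]*f+c["cx"]-180)*5,(q[1]/q[2]*f+c["cy"]-100)*5))
E
```

```text
W [ 462.4 -172.    58. ]
E [ 447.4 -288.2   58. ]
N [ 512.7 -234.5   58. ]
S [ 392.  -221.6   58. ]
150 266.0690712157371 153.27560252612437 (np.float64(430.3453560786855), np.float64(266.37801263062187))
226 266.1130684645874 131.12509947337804 (np.float64(430.565342322937), np.float64(155.62549736689022))
233 266.117259792694 129.01496694356922 (np.float64(430.58629896347014), np.float64(145.0748347178461))
```

```bash
python3 -m creep '20 0 0.2 1 0; 20 0 0.2 3 0; 20 0 0.2 5.5 0; 20 0 0.2 7 0; 20 0 0.2 8.5 0; 20 0 0.2 10 0; 20 0 0.2 11.5 0; 20 0 0.2 12.5 0; 20 0 0.2 13.2 0; 20 0 0.2 13.7 0; 20 0 0.2 14 0; 20 0 0.2 14 0' 40; python3 - <<'E'
from h import *
n="side"
p,d=grab_frame(n); a=p[100:210,180:340]; cv2.imwrite(f"pics/{n}2.png",cv2.resize(a,None,fx=5,fy=5,interpolation=2))
E
python3 mv.py 462.4 -166.2 233.5 -6.9
```

```text
clock: 6.35
eef_pos: [463.0, -166.2, 237.7]
tcp_rot: [-3.139, -0.002, -0.119]
contact_force: [0.5, 0.3, -0.8]
opening: 0.381
now [ 463.1 -166.3  237.9] yaw -6.8 tilt 0.18 t 6.4 op 0.38 F [-0.2  0.3 -0.3] q [-0.35  0.39  2.05  0.    0.71 -0.23]
shift cm [-0.07  0.    0.44] roll 0.1
```

View pics/side2.png

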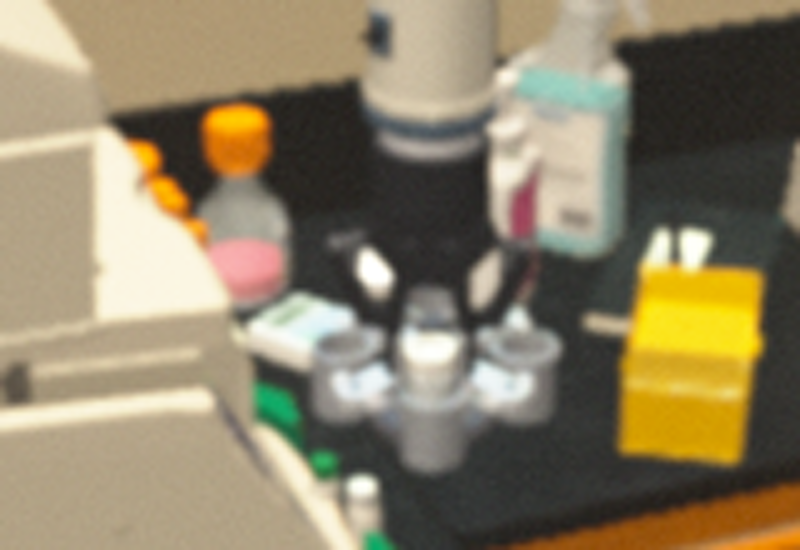

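The tube is in the near (W) bucket, cap at ~(432,345), with no contact force. Lower the last 4 mm, release and lift.

```bash
python3 -m creep '20 0 0 0.2 0; 20 0 0 0.4 0; 20 0 0 0.4 0; 45 0 0 0.4 0; 65 0 0 0.4 0; 65 0 0 0.4 0; 65 0 0 0.2 0; 65 0 0 -1 0; 65 0 0 -3 0; 65 0 0 -6 0; 65 0 0 -10 0; 65 0 0 -14 0; 65 0 0 -14 0' 40;python3 mv.py 443.6 219.8 377 27.1; python3 - <<'E'
from h import *
n="side"
p,d=grab_frame(n); a=p[100:210,180:340]; cv2.imwrite(f"pics/{n}3.png",cv2.resize(a,None,fx=5,fy=5,interpolation=2))
E
```

```text
clock: 7.7
eef_pos: [464.2, -167.1, 383.9]
tcp_rot: [3.141, -0.012, -0.119]
contact_force: [0.6, 0.3, -0.3]
opening: 0.648
now [ 464.2 -167.1  383.9] yaw -6.8 tilt 0.66 t 7.7 op 0.65 F [ 0.6  0.3 -0.3] q [-0.35  0.17  1.93  0.    1.03 -0.23]
shift cm [ -6.64 -38.17   0.61] roll -33.9
```

View pics/side3.png

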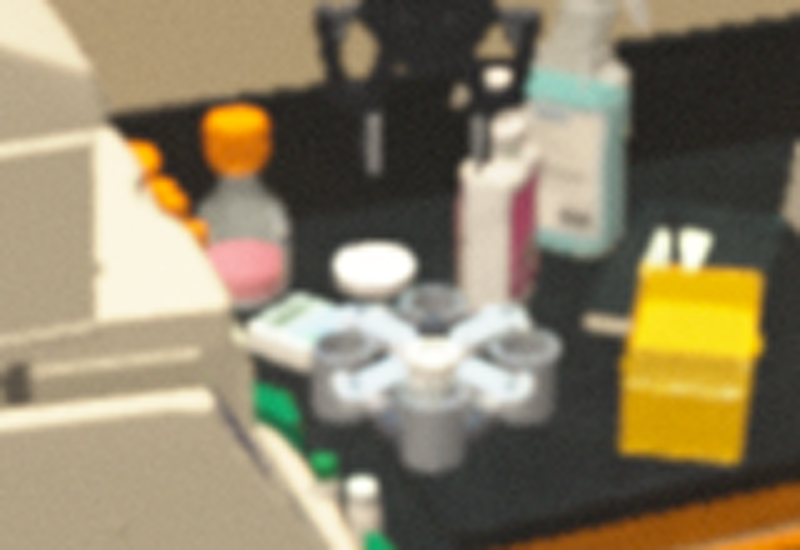

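The first short tube is seated in W (cap ~432,358). Next: the second short tube.

```bash
python3 -m creep '80 -0.3 -1.5 0 -1; 80 -1 -5 0 -4; 80 -2.4 -10 0 -8; 100 -3.4 -15 0 -12; 100 -4.4 -20 0 -17; 100 -5.2 -25 0 -22; 100 -5.9 -30 0 -26; 100 -6.4 -34 0 -30; 100 -6.6 -37 0 -33; 100 -6.6 -38.2 0.6 -33.9; 100 -6.6 -38.2 0.6 -33.9; 100 -6.6 -38.2 0.6 -33.9; 100 -6.6 -38.2 0.6 -33.9' 40;python3 mv.py 443.6 219.8 226.5 27.1
```

```text
clock: 9.05
eef_pos: [443.1, 219.1, 374.7]
tcp_rot: [3.137, -0.006, 0.471]
contact_force: [0.7, 0.1, -0.2]
opening: 0.999
now [443.1 219.1 374.7] yaw 27.0 tilt 0.44 t 9.05 op 1.0 F [ 0.7  0.1 -0.2] q [ 0.46  0.18  1.94 -0.01  1.01 -0.01]
shift cm [-1.000e-02 -1.000e-01  1.482e+01] roll -0.1
```

```bash
python3 -m creep '100 0 -0.1 3 0; 100 0 -0.1 6 0; 100 0 -0.1 9 0; 100 0 -0.1 11.5 0; 100 0 -0.1 13.5 0; 100 0 -0.1 14.6 0; 100 0 -0.1 14.8 0; 100 0 -0.1 14.8 0; 60 0 -0.1 14.8 0; 40 0 -0.1 14.8 0; 20 0 -0.1 14.8 0; 20 0 -0.1 14.8 0; 20 0 -0.1 14.8 0; 20 0 -0.1 14.8 0; 20 0 -0.1 14.8 0' 40; python3 mv.py 443.6 219.8 226.5 27.1
```

```text
clock: 10.55
eef_pos: [443.8, 220.0, 227.3]
tcp_rot: [3.137, -0.007, 0.471]
contact_force: [-1.3, -0.7, 6.2]
opening: 0.381
now [443.8 220.  227.3] yaw 27.0 tilt 0.46 t 10.55 op 0.38 F [-1.3 -0.7  6.2] q [ 0.46  0.41  2.05 -0.01  0.68 -0.01]
shift cm [-0.03  0.    0.08] roll -0.1
```

```bash
python3 -m creep '20 0 0 -1 0; 20 0 0 -2.5 0; 20 0 0 -5 0; 20 0 0 -8 0; 20 0 0 -11 0; 20 0 0 -14 0; 20 0 0 -15 0; 20 0 0 -15 0; 20 0 0 -15 0' 40; python3 mv.py 447.6 -289.4 377 -6.9
python3 mv.py 400 0 377 10
```

```text
clock: 11.45
eef_pos: [442.2, 219.9, 376.5]
tcp_rot: [3.137, -0.006, 0.471]
contact_force: [-0.1, 0.2, -1.8]
opening: 0.381
now [442.2 219.9 376.5] yaw 27.0 tilt 0.42 t 11.45 op 0.38 F [-0.1  0.2 -1.8] q [ 0.46  0.18  1.94 -0.01  1.02 -0.01]
shift cm [-2.264e+01  4.562e+01  2.000e-02] roll 33.9
now [442.2 219.9 376.5] yaw 27.0 tilt 0.42 t 11.45 op 0.38 F [-0.1  0.2 -1.8] q [ 0.46  0.18  1.94 -0.01  1.02 -0.01]
shift cm [-13.74  17.68  -0.05] roll 17.0
```

```bash
python3 -m creep '20 -1 1.3 0 1; 20 -3 3.9 0 3; 20 -6 7.8 0 6; 20 -8.5 11.5 0 10; 20 -11.5 15.5 0 14; 20 -13.7 19 0 17; 20 -15.4 23 0 20; 20 -16.8 27 0 22; 20 -18.2 31 0 25; 20 -19.6 35 0 27; 20 -20.9 39 0 30; 20 -21.8 42.5 0 32; 20 -22.4 44.6 0 33.9; 20 -22.6 45.6 0 33.9; 20 -22.6 45.6 0 33.9; 20 -22.6 45.6 0 33.9; 20 -22.6 45.6 0 33.9; 20 -22.6 45.6 0 33.9' 40;  python3 mv.py 447.6 -289.4 237.5 -6.9
```

```text
clock: 13.25
eef_pos: [447.7, -288.0, 377.2]
tcp_rot: [3.141, -0.007, -0.119]
contact_force: [0.9, -0.8, -0.1]
opening: 0.384
now [ 447.7 -288.   377.2] yaw -6.8 tilt 0.41 t 13.25 op 0.38 F [ 0.9 -0.8 -0.1] q [-0.58  0.24  1.86  0.    1.04 -0.46]
shift cm [-0.09  0.14 13.97] roll 0.1
```

```bash
python3 -m creep '20 -0.1 0.1 1 0; 20 -0.1 0.1 3 0; 20 -0.1 0.1 5.5 0; 20 -0.1 0.1 7 0; 20 -0.1 0.1 8.5 0; 20 -0.1 0.1 10 0; 20 -0.1 0.1 11.5 0; 20 -0.1 0.1 12.5 0; 20 -0.1 0.1 13.2 0; 20 -0.1 0.1 13.7 0; 20 -0.1 0.1 14 0; 20 -0.1 0.1 14 0; 20 -0.1 0.1 14 0' 40; 
python3 mv.py 447.6 -289.4 234.3 -6.9
```

```text
clock: 14.55
eef_pos: [447.7, -289.1, 237.6]
tcp_rot: [3.141, -0.008, -0.119]
contact_force: [-0.4, 0.4, 0.1]
opening: 0.384
now [ 447.7 -289.1  237.6] yaw -6.8 tilt 0.44 t 14.55 op 0.38 F [-0.4  0.4  0.1] q [-0.58  0.43  1.96  0.    0.74 -0.46]
shift cm [-0.01  0.03  0.33] roll 0.1
```

```bash
python3 -m creep '20 0 0 0.2 0; 20 0 0 0.4 0; 20 0 0 0.4 0; 45 0 0 0.4 0; 65 0 0 0.4 0; 65 0 0 0.4 0; 65 0 0 0.2 0; 65 0 0 -1 0; 65 0 0 -3 0; 65 0 0 -6 0; 65 0 0 -10 0; 65 0 0 -14 0; 65 0 0 -14 0; 65 0 0 -14 0' 40;python3 mv.py 417.1 271.4 400 27.1; python3 - <<'E'
from h import *
n="side"
p,d=grab_frame(n); a=p[100:210,180:340]; cv2.imwrite(f"pics/{n}4.png",cv2.resize(a,None,fx=5,fy=5,interpolation=2))
E
```

```text
clock: 15.95
eef_pos: [446.7, -289.0, 379.1]
tcp_rot: [3.14, -0.01, -0.119]
contact_force: [0.5, 0.2, -1.1]
opening: 0.647
now [ 446.7 -289.   379.1] yaw -6.8 tilt 0.6 t 15.95 op 0.65 F [ 0.5  0.2 -1.1] q [-0.58  0.23  1.86  0.    1.04 -0.46]
shift cm [ -9.58 -55.28  -2.28] roll -33.9
```

View pics/side4.png

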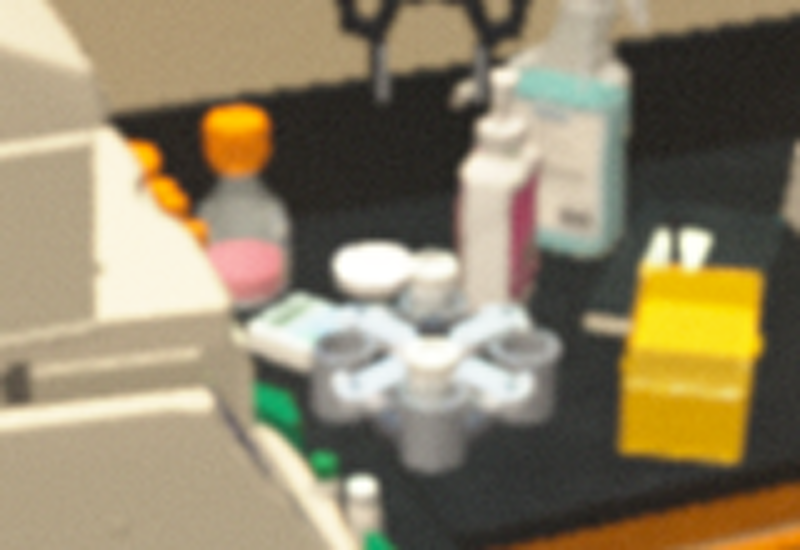

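Both shorts are seated (W and far E, caps at (432,358) and (435,270)). Now the long tube next to the first place.

```bash
python3 -m creep '80 -0.3 -1.5 -0.5 -1; 80 -0.8 -5 -1 -3; 80 -1.8 -10 -1.5 -6; 100 -2.6 -15 -2 -9; 100 -3.5 -20 -2.3 -12; 100 -4.4 -25 -2.3 -15; 100 -5.2 -30 -2.3 -18; 100 -6.1 -35 -2.3 -21; 100 -7 -40 -2.3 -24; 100 -7.8 -45 -2.3 -27; 100 -8.7 -50 -2.3 -30; 100 -9.3 -53.5 -2.3 -33; 100 -9.6 -55 -2.3 -33.9; 100 -9.6 -55.3 -2.3 -33.9; 100 -9.6 -55.3 -2.3 -33.9; 100 -9.6 -55.3 -2.3 -33.9; 100 -9.6 -55.3 -2.3 -33.9' 40;python3 mv.py 417.1 271.4 250 27.1
```

```text
clock: 17.7
eef_pos: [416.7, 270.5, 399.6]
tcp_rot: [3.136, -0.006, 0.471]
contact_force: [-0.2, -0.1, -0.5]
opening: 1.0
now [416.7 270.5 399.6] yaw 27.0 tilt 0.45 t 17.7 op 1.0 F [-0.2 -0.1 -0.5] q [ 0.57  0.16  1.91 -0.01  1.07  0.11]
shift cm [-1.000e-02 -1.400e-01  1.496e+01] roll -0.1
```

```bash
python3 -m creep '100 0 -0.1 3 0; 100 0 -0.1 6 0; 100 0 -0.1 9 0; 100 0 -0.1 11.5 0; 100 0 -0.1 13.7 0; 100 0 -0.1 14.7 0; 100 0 -0.1 14.9 0; 100 0 -0.1 14.9 0; 60 0 -0.1 14.9 0; 40 0 -0.1 14.9 0; 20 0 -0.1 14.9 0; 20 0 -0.1 14.9 0; 20 0 -0.1 14.9 0; 20 0 -0.1 14.9 0; 20 0 -0.1 14.9 0' 40; python3 mv.py 417.1 271.4 250 27.1
```

```text
clock: 19.2
eef_pos: [417.4, 271.3, 251.2]
tcp_rot: [3.137, -0.007, 0.471]
contact_force: [-1.7, -1.1, 5.9]
opening: 0.381
now [417.4 271.3 251.2] yaw 27.0 tilt 0.47 t 19.2 op 0.38 F [-1.7 -1.1  5.9] q [ 0.58  0.37  2.03 -0.01  0.74  0.11]
shift cm [-0.03 -0.03  0.12] roll -0.1
```

```bash
python3 -m creep '20 0 0 -1 0; 20 0 0 -2.5 0; 20 0 0 -5 0; 20 0 0 -8 0; 20 0 0 -11 0; 20 0 0 -14 0; 20 0 0 -15 0; 20 0 0 -15 0; 20 0 0 -15 0' 40; python3 mv.py 516.5 -235.2 402 83.1;python3 mv.py 393.4 -220.4 402 83.1
python3 mv.py 400 0 402 83.1
```

```text
clock: 20.1
eef_pos: [415.9, 271.3, 400.3]
tcp_rot: [3.136, -0.005, 0.471]
contact_force: [-0.0, -0.6, -0.8]
opening: 0.38
now [415.9 271.3 400.3] yaw 27.0 tilt 0.43 t 20.1 op 0.38 F [-0.  -0.6 -0.8] q [ 0.58  0.16  1.91 -0.01  1.07  0.11]
shift cm [-1.40e+01  4.97e+01  1.00e-02] roll -56.1
now [415.9 271.3 400.3] yaw 27.0 tilt 0.43 t 20.1 op 0.38 F [-0.  -0.6 -0.8] q [ 0.58  0.16  1.91 -0.01  1.07  0.11]
shift cm [-24.3   42.8   -0.08] roll -56.1
now [415.9 271.3 400.3] yaw 27.0 tilt 0.43 t 20.1 op 0.38 F [-0.  -0.6 -0.8] q [ 0.58  0.16  1.91 -0.01  1.07  0.11]
shift cm [-13.72  23.46  -0.12] roll -56.1
```

```bash
python3 -m creep '20 -0.8 1.4 0 -2; 20 -2.5 4.2 0 -6; 20 -4.5 7.8 0 -11; 20 -7 12 0 -17; 20 -9.2 16 0 -23; 20 -11.5 20 0 -29; 20 -13.2 23.5 0 -34; 20 -14 27 0 -38; 20 -14.2 31 0 -42; 20 -14.2 35 0 -46; 20 -14.1 39 0 -50; 20 -14 43 0 -53; 20 -14 46.5 0 -55; 20 -14 49 0 -56.1; 20 -14 49.7 0 -56.1; 20 -14 49.7 0 -56.1; 20 -14 49.7 0 -56.1; 20 -14 49.7 0 -56.1; 20 -14 49.7 0 -56.1' 40;  python3 mv.py 516.5 -235.2 262 83.1;  python3 - <<'E'
from h import *
n="side"
p,d=grab_frame(n); a=p[60:210,180:340]; cv2.imwrite(f"pics/{n}5.png",cv2.resize(a,None,fx=4,fy=4,interpolation=2))
E
```

```text
clock: 22.0
eef_pos: [516.2, -234.2, 402.2]
tcp_rot: [3.134, 0.001, 1.451]
contact_force: [0.1, 0.1, 0.7]
opening: 0.384
now [ 516.2 -234.2  402.2] yaw 83.1 tilt 0.43 t 22.0 op 0.38 F [0.1 0.1 0.7] q [-0.43  0.26  1.76  0.    1.11 -1.88]
shift cm [-0.08 -0.07 14.02] roll 0.0
```

View pics/side5.png

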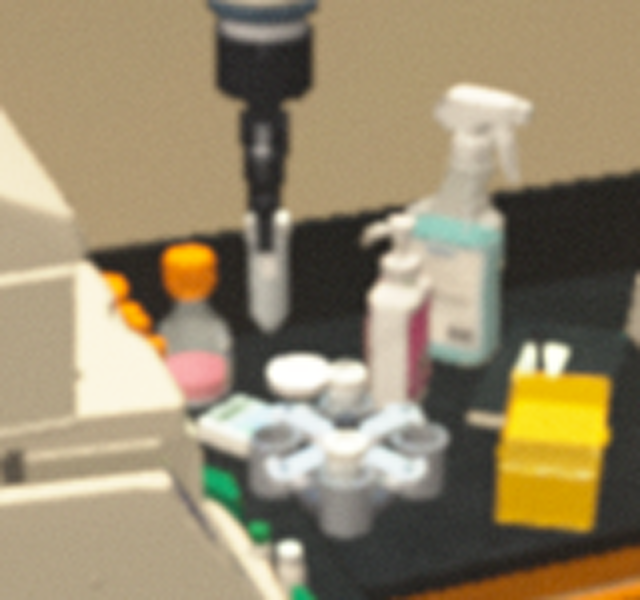

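```bash
python3 -m creep '20 -0.1 -0.1 1 0; 20 -0.1 -0.1 3 0; 20 -0.1 -0.1 5.5 0; 20 -0.1 -0.1 7 0; 20 -0.1 -0.1 8.5 0; 20 -0.1 -0.1 10 0; 20 -0.1 -0.1 11.5 0; 20 -0.1 -0.1 12.5 0; 20 -0.1 -0.1 13.2 0; 20 -0.1 -0.1 13.7 0; 20 -0.1 -0.1 14 0; 20 -0.1 -0.1 14 0; 20 -0.1 -0.1 14 0' 40; 
python3 mv.py 516.2 -235.2 258.5 83.1
```

```text
clock: 23.35
eef_pos: [516.4, -235.6, 262.7]
tcp_rot: [3.133, 0.001, 1.451]
contact_force: [-0.4, 0.5, -0.4]
opening: 0.375
now [ 516.4 -235.6  262.7] yaw 83.1 tilt 0.48 t 23.35 op 0.38 F [-0.4  0.5 -0.4] q [-0.43  0.44  1.87  0.    0.82 -1.88]
shift cm [ 0.04 -0.03  0.42] roll 0.0
```

```bash
python3 -m creep '20 0 0 0.2 0; 20 0 0 0.4 0; 20 0 0 0.4 0; 45 0 0 0.4 0; 65 0 0 0.4 0; 65 0 0 0.4 0; 65 0 0 0.2 0; 65 0 0 -1 0; 65 0 0 -3 0; 65 0 0 -6 0; 65 0 0 -10 0; 65 0 0 -14 0; 65 0 0 -14 0; 65 0 0 -14 0; 65 0 0 -14 0' 40;python3 mv.py 496.4 116.9 402 27.1; python3 - <<'E'
from h import *
n="side"
p,d=grab_frame(n); a=p[100:210,180:340]; cv2.imwrite(f"pics/{n}6.png",cv2.resize(a,None,fx=5,fy=5,interpolation=2))
E
```

```text
clock: 24.85
eef_pos: [514.8, -235.1, 402.2]
tcp_rot: [3.134, 0.001, 1.451]
contact_force: [-0.4, -0.8, -0.3]
opening: 0.651
now [ 514.8 -235.1  402.2] yaw 83.1 tilt 0.42 t 24.85 op 0.65 F [-0.4 -0.8 -0.3] q [-0.43  0.26  1.77  0.    1.11 -1.88]
shift cm [34.72 -6.05 -0.06] roll 56.0
```

View pics/side6.png

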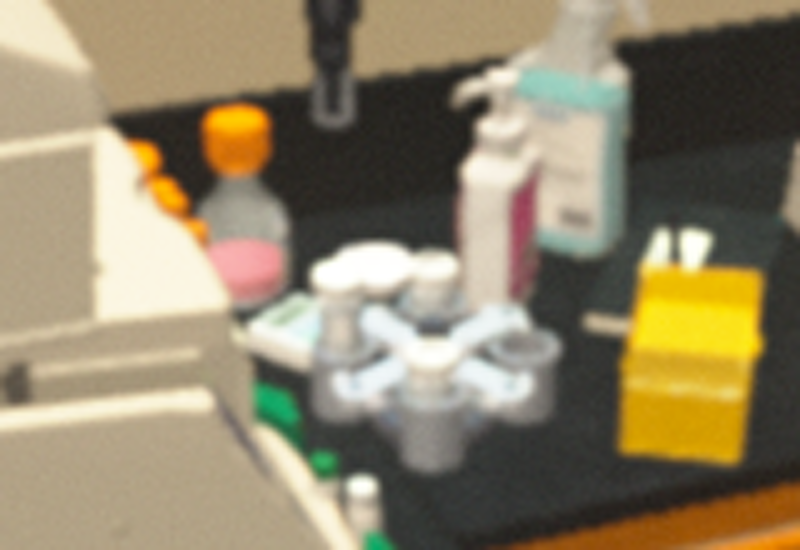

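The long tube stands in N (cap ~337,272), top at expected height. Now the last long tube, path bowed away from the machine.

```bash
python3 -m creep '80 0.8 -1 0 2; 80 2.5 -3 0 6; 80 5 -5.5 0 11; 100 8.5 -8 0 17; 100 12 -9.5 0 23; 100 16 -10 0 29; 100 20 -10 0 35; 100 24 -9.5 0 41; 100 28 -8.5 0 47; 100 31 -7.4 0 51; 100 33.5 -6.5 0 55; 100 34.7 -6 0 56; 100 34.7 -6 0 56; 100 34.7 -6 0 56; 100 34.7 -6 0 56; 100 34.7 -6 0 56' 40;python3 mv.py 496.4 116.9 250.7 27.1; python3 - <<'E'
from h import *
n="side"
p,d=grab_frame(n); cv2.imwrite(f"pics/{n}7.png",cv2.resize(p[130:310,180:380],None,fx=4,fy=3.3,interpolation=2))
E
```

```text
clock: 26.5
eef_pos: [496.5, 115.8, 400.9]
tcp_rot: [3.137, -0.004, 0.473]
contact_force: [-0.0, -0.2, -0.4]
opening: 1.002
now [496.5 115.8 400.9] yaw 27.1 tilt 0.34 t 26.5 op 1.0 F [-0.  -0.2 -0.4] q [ 0.23  0.18  1.88 -0.    1.08 -0.24]
shift cm [-0.02 -0.16 15.02] roll -0.0
```

View pics/side7.png

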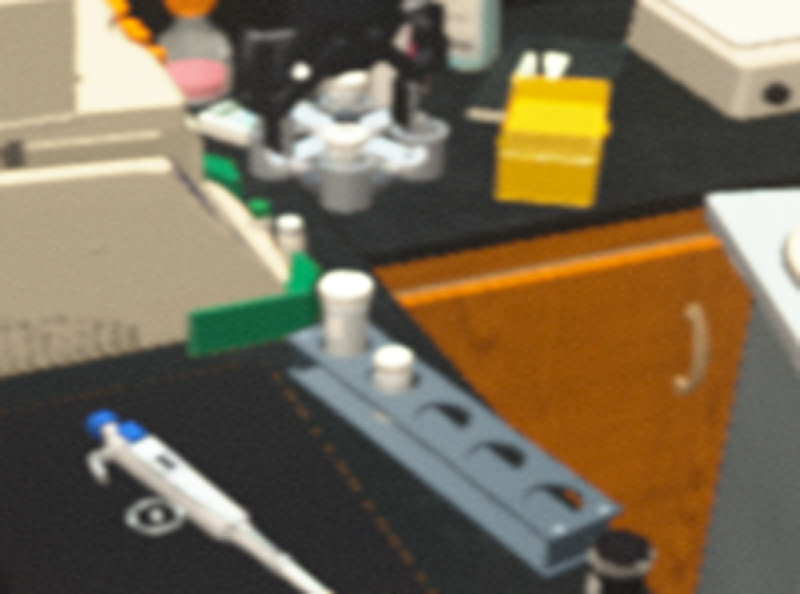

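```bash
python3 -m creep '100 0 -0.1 3 0; 100 0 -0.1 6 0; 100 0 -0.1 9 0; 100 0 -0.1 11.5 0; 100 0 -0.1 13.7 0; 100 0 -0.1 14.8 0; 100 0 -0.1 15 0; 100 0 -0.1 15 0; 60 0 -0.1 15 0; 40 0 -0.1 15 0; 20 0 -0.1 15 0; 20 0 -0.1 15 0; 20 0 -0.1 15 0; 20 0 -0.1 15 0; 20 0 -0.1 15 0' 40; python3 mv.py 496.4 116.9 250.7 27.1
```

```text
clock: 28.05
eef_pos: [497.2, 116.6, 251.7]
tcp_rot: [3.137, -0.005, 0.473]
contact_force: [-0.9, 0.3, 5.5]
opening: 0.38
now [497.2 116.6 251.7] yaw 27.1 tilt 0.4 t 28.05 op 0.38 F [-0.9  0.3  5.5] q [ 0.23  0.38  2.   -0.    0.75 -0.24]
shift cm [-0.05 -0.07  0.1 ] roll -0.0
```

```bash
python3 -m creep '20 0 0 -1 0; 20 0 0 -2.5 0; 20 0 0 -5 0; 20 0 0 -8 0; 20 0 0 -11 0; 20 0 0 -14 0; 20 0 0 -15 0; 20 0 0 -15 0; 20 0 0 -15 0' 40; python3 mv.py 393.4 -220.4 402 83.1
```

```text
clock: 28.95
eef_pos: [495.7, 116.7, 400.7]
tcp_rot: [3.137, -0.004, 0.473]
contact_force: [-0.9, -0.2, -1.7]
opening: 0.382
now [495.7 116.7 400.7] yaw 27.1 tilt 0.34 t 28.95 op 0.38 F [-0.9 -0.2 -1.7] q [ 0.23  0.18  1.88 -0.    1.08 -0.24]
shift cm [-24.46  25.36  -0.12] roll -56.0
```

```bash
python3 -m creep '20 -1 1 0 -2; 20 -3 3 0 -6; 20 -6 6 0 -11; 20 -9 9 0 -17; 20 -12 12 0 -23; 20 -15 15 0 -30; 20 -18 18 0 -37; 20 -20.5 20.8 0 -43; 20 -22.6 23.2 0 -49; 20 -24 24.8 0 -54; 20 -24.5 25.4 0 -56; 20 -24.5 25.4 0 -56; 20 -24.5 25.4 0 -56; 20 -24.5 25.4 0 -56; 20 -24.5 25.4 0 -56' 40;  python3 mv.py 393.4 -220.4 262 83.1
```

```text
clock: 30.45
eef_pos: [393.3, -220.4, 400.5]
tcp_rot: [3.136, 0.001, 1.45]
contact_force: [0.3, 0.6, -0.5]
opening: 0.383
now [ 393.3 -220.4  400.5] yaw 83.1 tilt 0.31 t 30.45 op 0.38 F [ 0.3  0.6 -0.5] q [-0.51  0.08  2.    0.    1.06 -1.97]
shift cm [ 1.000e-02 -7.000e-02  1.385e+01] roll 0.0
```

```bash
python3 -m creep '20 0 -0.1 1 0; 20 0 -0.1 3 0; 20 0 -0.1 5.5 0; 20 0 -0.1 7 0; 20 0 -0.1 8.5 0; 20 0 -0.1 10 0; 20 0 -0.1 11.5 0; 20 0 -0.1 12.5 0; 20 0 -0.1 13.2 0; 20 0 -0.1 13.6 0; 20 0 -0.1 13.8 0; 20 0 -0.1 13.8 0; 20 0 -0.1 13.8 0' 40; 
python3 mv.py 393.4 -220.4 258.8 83.1
```

```text
clock: 31.75
eef_pos: [393.2, -220.5, 262.9]
tcp_rot: [3.136, 0.001, 1.451]
contact_force: [0.7, -0.2, -0.8]
opening: 0.384
now [ 393.2 -220.5  262.9] yaw 83.1 tilt 0.35 t 31.75 op 0.38 F [ 0.7 -0.2 -0.8] q [-0.51  0.29  2.12  0.    0.73 -1.97]
shift cm [0.02 0.01 0.41] roll 0.0
```

```bash
python3 -m creep '20 0 0 0.2 0; 20 0 0 0.4 0; 20 0 0 0.4 0; 45 0 0 0.4 0; 65 0 0 0.4 0; 65 0 0 0.4 0; 65 0 0 0.2 0; 65 0 0 -1 0; 65 0 0 -3 0; 65 0 0 -6 0; 65 0 0 -10 0; 65 0 0 -14 0; 65 3 0 -14 0; 65 8 0 -14 0; 65 13 0 -14 0; 65 18 0 -14 0; 65 23 0 -14 0; 65 28 0 -14 0; 65 30 0 -14 0; 65 30 0 -14 0' 40
python3 - <<'E'
from h import *
for n in("side","top"):
  p,d=grab_frame(n); np.save(n+"9.npy",d)
  a=p[100:210,180:340] if n=="side" else p[160:260,340:450]
  cv2.imwrite(f"pics/{n}9.png",cv2.resize(a,None,fx=5,fy=5,interpolation=2))
  if n=="side": cv2.imwrite("pics/rack9.png",cv2.resize(p[200:310,220:380],None,fx=4,fy=4))
E
```

```text
clock: 33.75
eef_pos: [428.4, 79.8, 403.5]
tcp_rot: [3.135, 0.0, 1.454]
contact_force: [0.5, -0.5, 0.1]
opening: 0.648
```

View pics/side9.png

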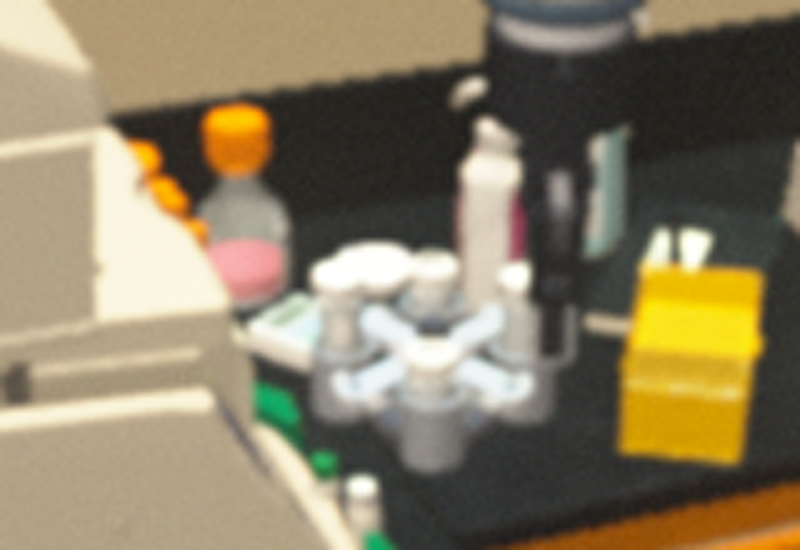

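View pics/top9.png

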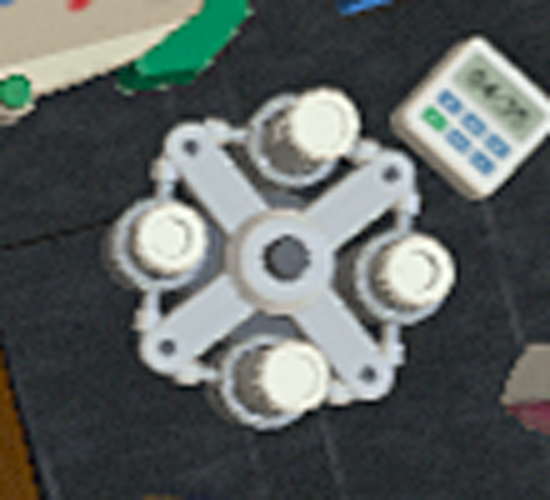

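View pics/rack9.png

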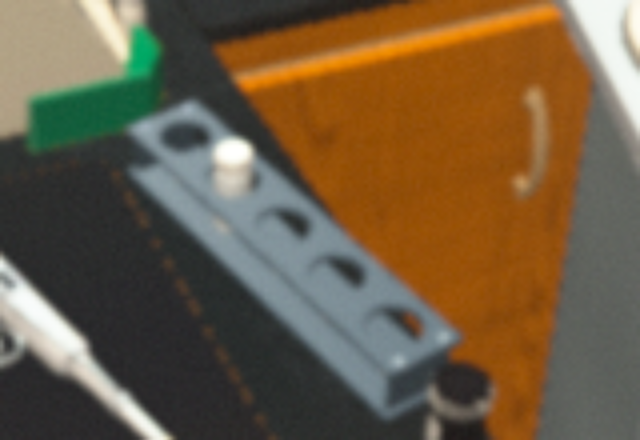

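Four tubes in, longs N/S, shorts W/E, odd tube still in place. Check cap heights and offsets numerically.

```bash
python3 - <<'E'
from h import *
P=cloud("top",np.load("top9.npy")).reshape(-1,3)
for n,b,z in(("N",(516.5,-235.2),112),("W",(462.4,-166.2),88),("S",(393.4,-220.4),112),("E",(447.6,-289.4),88)):
    m=(np.hypot(P[:,0]-b[0],P[:,1]-b[1])<32)&(P[:,2]>z-6); Q=P[m]; c,r=cv2.minEnclosingCircle(Q[:,:2].astype(np.float32))
    print(n,m.sum(),"z med/95",np.median(Q[:,2]).round(1),np.percentile(Q[:,2],95).round(1),"cap offset",(np.array(c)-b).round(1),round(r,1))
Q=P[(np.hypot(P[:,0]-470,P[:,1]-168.4)<20)&(P[:,2]>60)]; print("odd",len(Q),Q.mean(0).round(1) if len(Q) else "")
Q=cloud("side",np.load("side9.npy")).reshape(-1,3);Q=Q[(np.hypot(Q[:,0]-470,Q[:,1]-168.4)<20)&(Q[:,2]>61)]; print("odd side",len(Q),Q.mean(0).round(1))
E
```

```text
N 155 z med/95 111.7 115.4 cap offset [1.3 0.8] 17.9
W 131 z med/95 87.1 90.2 cap offset [1.4 2.3] 17.5
S 159 z med/95 111.2 115.0 cap offset [0.9 0.7] 17.6
E 136 z med/95 87.0 90.8 cap offset [0.8 1.9] 17.7
odd 0 
odd side 53 [468.8 169.1  86.1]
```

```bash
python3 -c "
from rig import *
print(sense()['clock'],sense()['contact_force']); print(sign_off())"
```

```text
33.85 [-0.90831261 -0.19938097  0.29023351]
the job is handed in; nothing more can be done
None
```

I moved all four conical tubes into the rotor buckets and handed the job in at 33.85 s. The long tubes stand directly opposite each other in the +x and −x buckets. The short tubes stand opposite each other in the +y and −y buckets.

**Seating:** in the last depth check the cap tops were at 111.7 and 111.2 mm (long, 112 expected) and 87.1 and 87.0 mm (short, 88 expected), so all four tubes are on the bucket floors. The caps sat within 3 mm of the measured bucket axes.

**Contact:** the gripper was clear of everything, and the force reading was about zero.

**Check that failed:** I could not confirm the flat-bottomed tube's position numerically at the end. The arm hid it from the top camera, and the side-camera height read 86.1 mm instead of 67, probably because gripper points were included. The horizontal reading (468.8, 169.1) agreed with its start, and the side picture shows it upright in its place.

**Bucket positions:** the two cameras placed the rotor centre about 3 mm apart and one bucket about 7 mm apart, so I used values between them. An automatic fit of the rotor from depth also failed, and I read the buckets off the pictures instead.

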